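# Back off a left-hand hub nut to its mark and lock it

## Task

The bearing nut on the upright stub axle has been run down tight and has a left-hand thread, as the grooves round its corners show. Back it off by turning it clockwise, seen from above, until its engraved line points to the middle of the spindle's keyway, and let go; then put the lock ring from the mat over the spindle, its tongue in the keyway and its notch over the nut's pin, until it lies flat and fully home on the nut. Feel your way: do not force the ring, and leave the other parts on the bench where they are.

Things in the scene. Friction and masses are not known exactly. Their poses are not given: they have to be found in the camera images.
- stand: Blue slotted steel plate fixed on the bench, 150 x 150 x 12 mm, with a stub axle and wheel hub clamped on it, spindle straight up. Origin: centre of its underside, z up. The axle was clamped by eye: its centre line stands up to 5.5 mm off the plate's centre along plate x and along y, and it is turned up to 0.17 rad from the plate either way. No pose here shows this: see it or feel it.
- hub_ref (a point): Point over the plate's centre (not the axle's), 100 mm above the bench, level with the top of the grey hub barrel (72 mm across). Below it: hub flange 140 mm across, top at 62 mm; five wheel studs 12 mm thick on a 114 mm circle, tops at 96 mm. Above it: bearing race and washer, 43 mm across, up to 111 mm.
- spindle_ref (a point): Point over the plate's centre (not the axle's), 138 mm above the bench: level with the nut's top when it is on its mark. The steel spindle, 29 mm across, goes on up to a shoulder at 168 mm, then a small step 27.5 mm across to 170 mm and a core 19 mm across to 171 mm. Its keyway, 8 mm wide, 5 mm deep, runs all the way up and faces the axle's +x: the plate's +x within 0.17 rad.
- nut (a joint): Bearing nut: yellow hexagon, 46 mm over flats, 25 mm high, grooved corners, top 138 mm up at value 0. Value in rad, grows clockwise from above (unscrewing, rises 3.5 mm a turn); starts -2.4 to -1.6. Black line points at angle axle yaw minus value: 0 = at the keyway. Flats face that angle + n x 60 deg. Pin 4.5 mm thick, 6 mm high, on top, 20.5 mm out opposite the line. Stiff: 0.16 N m; stays put.
- ring_mid (a point): Centre of the steel lock ring, half-way up: 56 mm outside, 32 mm bore, 6 mm thick, 80 g. +x points to its tongue (6 mm wide, 4 mm into the bore), -x to its outer notch (10 mm wide, 10 deep); flats face +y and -y, 56 mm apart. Either face up. Home: centre 141 mm above the bench, tongue in the keyway, notch over the pin; on the pin it stands 6 mm higher, on the spindle's shoulder 30 mm.
- mat_top (a point): Centre of the top of the black rubber mat fixed on the bench, 130 x 130 mm, 4 mm thick; the ring lies on it.
- grease: Bystander: tin, 72 mm across, 60 mm high; origin at the centre of its underside.
- carton: Bystander: blue and brown parts carton, 75 x 110 x 70 mm high; origin at the centre of its underside.
- bearing: Bystander: loose bearing race, ring 62 mm across, 22 mm high; origin at the centre of its underside.
- wrench: Bystander: spanner 190 mm long, lying flat along its x; origin at its underside.

How it is judged:
By the outcome, as a careful person would: the job done as asked, in the order asked, and still so for the second after the job is handed in, with the robot touching nothing.
It also fails if it takes over 72 s, if anything falls off the work surface, if the arm or the gripper's body presses on something with over 40 N, if the wrist force passes 120 N, or if a joint passes its speed limit or range.

## Robot

A 6-joint arm with a two-finger parallel gripper is mounted at the origin on the work surface. World frame = base frame: x ahead of the robot, y to its left, z up, the work surface at z = 0. Lengths are in mm, angles in rad, forces in N, time in s.
With the tool pointing down it reaches from about 350 to 775 mm from the base axis. Payload 7.3 kg.
Tool frame: the origin (TCP) lies on the centre line of the jaws, within the pads' length; the fingertips stand bot.tip_reach ahead of it and the grasp point (between the pads) lies 6 mm ahead of it (bot.tip_reach is the distance from the TCP to the fingertips, in mm); z points along the fingers, y is the direction in which the jaws open and shut (so a half turn about z gives the same grasp; the last joint's range is limited). The gripper opens to 92 mm and grips with 3 to 60 N. Pads are 19 mm wide; open, the fingers measure 130 mm over their backs; the gripper's body (75 mm by 190 mm) begins 47 mm behind the grasp point.
Start: joints at [0.979, 0.342, 1.524, -0, 1.275, -0.146], TCP at [226.357, 473.714, 251.741] pointing down, gripper open.
Joint ranges: [-2.53, 2.53], [-0.77, 2.02], [0.04, 2.7], [-1, 4.14], [0.28, 2.66], [-3.11, 3.11]. Speed limits (rad/s): [2.57, 2.57, 3.14, 3.14, 3.14, 3.14].

## Interface

Orientations are given as [roll, pitch, yaw] about the fixed x, y, z axes, in that order (R = Rz(yaw) Ry(pitch) Rx(roll)).
In Python, from plant import bot gives the robot as it stands.
- The arm moves only by the tool step_arm, never from a script. Its argument "deltas" is a list of rows, each a list of 6 numbers: the shift along the tool's x, y, z in mm, then the turn, a rotation vector about the tool's x, y, z in rad. A call has 1 to 5 rows; each row is the pose to reach, as a shift and turn from the pose commanded when the call began, along the tool's axes at that moment; what a row does not reach only later rows make up. A row lasts 1/12 s, in which the tool goes at most 41.7 mm and 7.16 degrees, less where a joint would pass 70% of its speed; a pose out of reach is approached as far as the arm can. A call with a gripper value outside its range is refused whole. "fingers" is the finger opening in mm, from 0 to 91.8, set as the call begins (left out, the last holds). The fingers move at their own pace and stop on an object; the grip force is fixed at half the most. Time passes only in rows, so rows that repeat a pose let the fingers close. It gives the time, the measured TCP pose, the force and the opening at its end, in the units of the state.
- bot.get_obs(): the state, without advancing time (a new reading comes with each control period).
- bot.capture(name): name is "scene" or "side" or "wrist"; returns a dict with "color" (420x560x3 uint8, red, green, blue), "fx", "fy", "cx", "cy" (pixels), "R" (3x3) and "t" (3): a world point X has camera coordinates R X + t. Camera axes: x right, y down, z forward; pixel columns grow to the right and rows downward; lengths in mm; the calibration is good to about 2 mm. A picture is of the moment at which its call begins. There is no depth.
- bot.close_job(): hands the job in, once; it reports no verdict.
Trained networks look in a picture, given as the dict that the camera call returned (one of the last four; its "shot" number tells which), for a name from the list of things; names that differ only in an ending like _2 or _b are one class to them, and where a whole thing is asked for, a point or a joint stands for the part that bears it (a point fixed in the world has none). Each returns a list of dicts, best first, with "p" (0 to 1); they miss things now and then, are a little off and sometimes report something else, mostly with a low value. They report only what shows in the picture. A call takes as long as a camera call.
- bot.boxes_of(query, picture): "rect" ([centre column, centre row, width, height] in pixels, round what is visible of it).
The state is a dict: "time": time; "joint_positions": joint angles; "dq": joint speeds; "tau": joint torques, N m; "tool_pos": TCP position; "tcp_rot": TCP orientation; "contact_force": force on the tool from outside, world axes, zero at the start; "moment": the same for the moment, N m; "grip_width": finger opening in mm.
Only numpy, scipy, OpenCV 4.12 (cv2) and the standard library are available. Lean on these libraries where they do the work, as an engineer would, in place of code of your own. Each camera call takes 0.05 s, during which the arm holds its last target. There are 200 camera calls.

## Working session

There is one attempt and no reset: what is moved stays moved. The work goes in short steps, Python scripts to look and compute and a tool call to move; the robot and the scene stay as the last step left them, time stands still between calls to the robot, and variables do not carry over. Pictures are saved under pics/ and viewed, about 8 in all and at most 12, crops included, and the job is handed in when it is done.

Besides the shell and the picture viewer there is one more tool, called after "Emit:" by a JSON object that holds its "op" and its "data". step_arm: Moves the arm, as the interface text tells. Its arguments: {"type":"object","properties":{"deltas":{"type":"array"},"fingers":{"type":"number"}},"required":["deltas"]}

```bash
mkdir -p pics; ls; cat > h.py <<'E'
import numpy as np, cv2
from plant import bot
def save(p,n,crop=None,s=1):
    im=p["color"][:,:,::-1]
    if crop: im=im[crop[1]:crop[3],crop[0]:crop[2]]
    im=cv2.resize(im,None,fx=s,fy=s,interpolation=cv2.INTER_CUBIC); cv2.imwrite("pics/"+n+".png",im)
def back(p,u,v,z):
    R=np.array(p["R"]);t=np.array(p["t"]);c=-R.T@t
    d=R.T@np.array([(u-p["cx"])/p["fx"],(v-p["cy"])/p["fy"],1]);return c+d*(z-c[2])/d[2]
def proj(p,X):
    q=np.array(p["R"])@np.array(X,float)+np.array(p["t"]);return np.array([p["fx"]*q[0]/q[2]+p["cx"],p["fy"]*q[1]/q[2]+p["cy"]])
E
python3 - <<'E'
from h import *
print(bot.get_obs(),bot.tip_reach)
ims=[]
for n in ["scene","side","wrist"]:
    p=bot.capture(n);save(p,n+"0")
    R=np.array(p["R"]);print(n,p["fx"],-R.T@np.array(p["t"]),R[2])
    for q in ["nut","ring_mid","stand","mat_top","grease","carton","bearing","wrench"]:
        b=bot.boxes_of(q,p)
        print(q,[(np.round(x["rect"]).tolist(),round(x["p"],2)) for x in b[:2]])
    ims.append(p["color"][:,:,::-1])
cv2.imwrite("pics/a.png",cv2.resize(np.hstack(ims[:2]),(800,300)))
E
```

```text
pics
{'time': 0.0, 'joint_positions': array([ 9.79021225e-01,  3.42748346e-01,  1.52500262e+00, -3.51523222e-06,
        1.27539466e+00, -1.46022875e-01]), 'dq': array([ 0.00015473, -0.00058297,  0.00044433,  0.00118104,  0.00127521,
        0.00022499]), 'tau': array([-5.41553181e-04, -4.31243491e+01, -2.44224930e+01,  7.16901803e-02,
        5.59424073e-02, -1.41549922e-04]), 'tool_pos': array([226.13476734, 473.40144355, 251.03665971]), 'tcp_rot': array([-3.14005572e+00, -2.22637993e-04,  2.69584128e+00]), 'contact_force': array([ 0.92994258,  0.33937791, -0.47713247]), 'moment': array([ 0.0550672 , -0.028475  ,  0.02474309]), 'grip_width': 91.604062237447} 25.0
scene 543.8253566890423 [1183.55217101 -618.98453562 1385.07253503] [-0.36748032  0.40740649 -0.83604914]
nut [([287.0, 153.0, 14.0, 12.0], 0.7)]
ring_mid [([235.0, 240.0, 23.0, 17.0], 0.76)]
stand [([288.0, 168.0, 64.0, 61.0], 0.72)]
mat_top [([228.0, 243.0, 59.0, 48.0], 0.8), ([288.0, 169.0, 61.0, 59.0], 0.74)]
grease [([335.0, 239.0, 26.0, 28.0], 0.82)]
carton [([346.0, 122.0, 42.0, 44.0], 0.72), ([228.0, 243.0, 60.0, 51.0], 0.52)]
bearing [([153.0, 292.0, 22.0, 28.0], 0.77)]
wrench [([293.0, 278.0, 58.0, 44.0], 0.86), ([154.0, 291.0, 24.0, 26.0], 0.2)]
side 432.81171894821364 [ -32.0692453  -570.28277162  779.10145766] [ 0.57598391  0.53414303 -0.61881641]
nut [([202.0, 200.0, 24.0, 19.0], 0.56)]
ring_mid [([296.0, 278.0, 24.0, 14.0], 0.65)]
stand [([209.0, 220.0, 66.0, 79.0], 0.61)]
mat_top [([296.0, 285.0, 73.0, 54.0], 0.65)]
grease [([296.0, 201.0, 28.0, 29.0], 0.68)]
carton [([155.0, 187.0, 47.0, 40.0], 0.97)]
bearing [([387.0, 358.0, 36.0, 34.0], 0.75), ([153.0, 185.0, 48.0, 40.0], 0.37)]
wrench [([341.0, 233.0, 50.0, 39.0], 0.97)]
wrist 326.4951926203704 [163.90280095 502.50922687 384.70964001] [ 0.23518197 -0.11311505 -0.96534679]
nut []
ring_mid []
stand []
mat_top []
grease []
carton []
bearing []
wrench []
```

View pics/a.png

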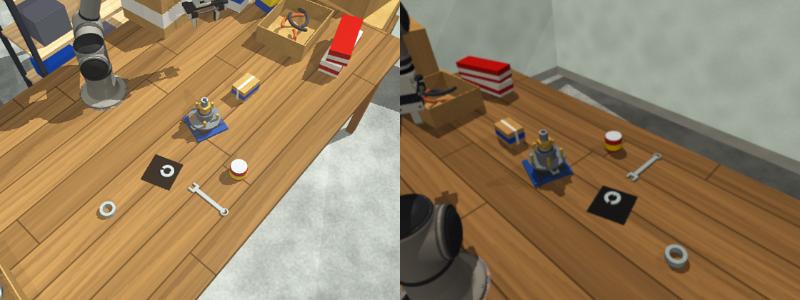

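```bash
python3 - <<'E'
from h import *
for n,d in [("scene",{"nut":(287,153,130),"mat":(228,243,4),"ring":(235,240,7),"stand":(288,168,40),"grease":(335,239,30),"carton":(346,122,35),"bearing":(153,292,11),"wrench":(293,278,3)}),("side",{"nut":(202,200,130),"mat":(296,285,2),"ring":(296,278,7),"stand":(209,220,40),"grease":(296,201,30),"carton":(155,187,35),"bearing":(387,358,11),"wrench":(341,233,3)})]:
    p=bot.capture(n)
    for k,v in d.items(): print(n,k,back(p,*v).round())
E
```

```text
scene nut [509. 150. 130.]
scene mat [ 532. -140.    4.]
scene ring [ 541. -120.    7.]
scene stand [502. 162.  40.]
scene grease [768.  62.  30.]
scene carton [520. 435.  35.]
scene bearing [ 487. -389.   11.]
scene wrench [ 748. -101.    3.]
side nut [485. 150. 130.]
side mat [ 516. -135.    2.]
side ring [ 530. -123.    7.]
side stand [511. 167.  40.]
side grease [742.  55.  30.]
side carton [509. 411.  35.]
side bearing [ 483. -399.   11.]
side wrench [ 740. -106.    3.]
```

Emit:
{"op": "step_arm", "data": {"deltas": [[-16,-7,-1,0,0,0],[-48,-22,-3,0,0,0],[-84,-38,-5,0,0,0],[-120,-54,-8,0,0,0],[-156,-70,-10,0,0,0]]}}

```text
time: 1.87
tool_pos: [337.6, 342.0, 262.0]
tcp_rot: [3.141, 0.0, 2.697]
contact_force: [0.6, 0.3, 0.3]
grip_width: 91.6
```

Emit:
{"op": "step_arm", "data": {"deltas": [[-36,-16,0,0,0,0],[-72,-32,0,0,0,0],[-108,-49,0,0,0,0],[-144,-65,0,0,0,0],[-180,-82,0,0,0,0]]}}

```text
time: 2.28
tool_pos: [465.0, 190.0, 261.9]
tcp_rot: [3.141, 0.0, 2.696]
contact_force: [0.5, 0.5, 0.0]
grip_width: 92.0
```

Emit:
{"op": "step_arm", "data": {"deltas": [[-30,-14,0,0,0,0],[-45,-21,0,0,0,0],[-50,-23,0,0,0,0],[-50,-23,0,0,0,0],[-50,-23,0,0,0,0]]}}

```text
time: 2.7
tool_pos: [498.6, 150.0, 261.6]
tcp_rot: [3.141, -0.001, 2.696]
contact_force: [-0.7, 0.1, 0.3]
grip_width: 91.3
```

```bash
python3 - <<'E'
from h import *
p=bot.capture("wrist");o=bot.get_obs();print(o["time"],o["tool_pos"],o["tcp_rot"],o["joint_positions"])
for q in ["nut","stand"]:print(q,[(np.round(x["rect"]).tolist(),round(x["p"],2)) for x in bot.boxes_of(q,p)[:2]])
u=proj(p,[497,150,138]);print(u)
x,y=[int(np.clip(a,l,h)) for a,l,h in zip(u,(130,100),(430,320))]
save(p,"w1",(x-130,y-100,x+130,y+100),3)
np.save("w1.npy",p,allow_pickle=True)
print(x,y)
E
```

```text
2.75 [498.38269278 150.39719725 261.71314829] [ 3.14139135e+00 -6.41536990e-04  2.69677099e+00] [ 1.45490807e-01  3.26261413e-01  1.51888421e+00  5.44635346e-04
  1.29686799e+00 -9.80631238e-01]
nut [([291.0, 202.0, 64.0, 66.0], 0.9), ([290.0, 176.0, 138.0, 148.0], 0.62)]
stand [([290.0, 178.0, 137.0, 146.0], 0.81)]
[281.84320997 211.54851812]
281 211
```

View pics/w1.png

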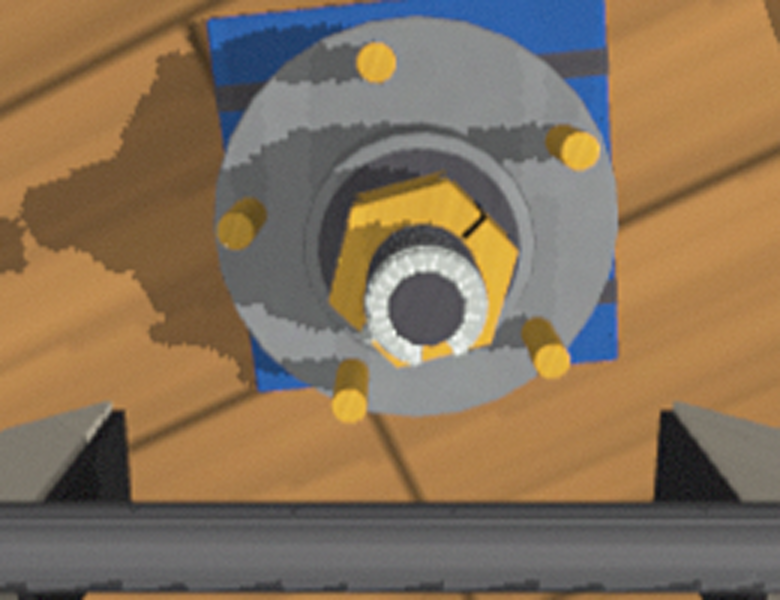

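```bash
python3 - <<'E'
from h import *
p=np.load("w1.npy",allow_pickle=True).item()
f=lambda x,y,z:back(p,151+(x-1)/3,111+(y-1)/3,z)
c=f(426,304,168.5);print("axle",c)
print("rim L/R/T",[f(x,y,168).round(1) for x,y in [(364,304),(488,304),(426,241)]])
print("barrel r36",[f(x,y,100).round(1) for x,y in [(304,237),(535,237)]])
kg=[f(422,358,168),f(455,352,168)];print("key edges",kg);k=np.mean(kg,0)-c;print("key yaw",np.arctan2(k[1],k[0]))
a,b=f(484,213,137),f(463,236,137);print(a,b)
for q in (a,b):print("line ang, r",np.arctan2(*(q-c)[1::-1]),np.hypot(*(q-c)[:2]))
print("line dir",np.arctan2(*(a-b)[1::-1]))
print("hex corners",[ (round(float(np.arctan2(*(f(*g,137)-c)[1::-1])),3),round(float(np.hypot(*(f(*g,137)-c)[:2])),1)) for g in [(442,174),(518,247),(493,343),(351,205),(330,302),(402,367)]])
# plate corners z12
print("plate edge",f(208,18,12),f(256,391,12),f(604,2,12),f(617,359,12))
E
```

```text
axle [493.4311596  160.26027282 168.5       ]
rim L/R/T [array([487.1, 146.8, 168. ]), array([500. , 173.6, 168. ]), array([479.7, 166.7, 168. ])]
barrel r36 [array([475.5, 130. , 100. ]), array([506. , 193.7, 100. ])]
key edges [array([505.41953061, 153.59273782, 168.        ]), array([507.49467559, 161.45666651, 168.        ])]
key yaw -0.20700120263096336
[485.43363484 182.15426623 137.        ] [488.6626036 174.5572649 137.       ]
line ang, r 1.9210217418762203 23.30895428698435
line ang, r 1.89272892080991 15.07126765892259
line dir 1.972694087762914
hex corners [(2.511, 27.5), (1.408, 26.7), (0.345, 27.6), (-2.799, 26.7), (-1.717, 26.1), (-0.648, 26.9)]
plate edge [397.39700386 120.81998309  12.        ] [536.32200431  68.24371552  12.        ] [456.20386567 256.74385924  12.        ] [587.98023148 208.22543651  12.        ]
```

Emit:
{"op": "step_arm", "data": {"deltas": [[5,3,12,0,0,0.06],[9,6.5,30,0,0,0.17],[9,6.5,48,0,0,0.229],[9,6.5,50,0,0,0.229],[9,6.5,50,0,0,0.229]]}}

```text
time: 3.27
tool_pos: [492.9, 159.8, 211.2]
tcp_rot: [-3.14, -0.001, 2.47]
contact_force: [-0.0, -0.2, 0.7]
grip_width: 91.3
```

```bash
python3 - <<'E'
from h import *
p=bot.capture("wrist");o=bot.get_obs();print(o["time"],o["tool_pos"],o["tcp_rot"])
u=proj(p,[493.4,160.2,168]);print(u)
x,y=[int(np.clip(a,l,h)) for a,l,h in zip(u,(90,70),(470,350))]
save(p,"w2",(x-90,y-70,x+90,y+65),4.4)
np.save("w2.npy",p,allow_pickle=True)
print(x,y)
E
```

```text
3.3167 [493.66576293 159.75248817 212.21351895] [3.14148470e+00 6.16813218e-06 2.47007533e+00]
[283.79965976 249.32462387]
283 249
```

View pics/w2.png

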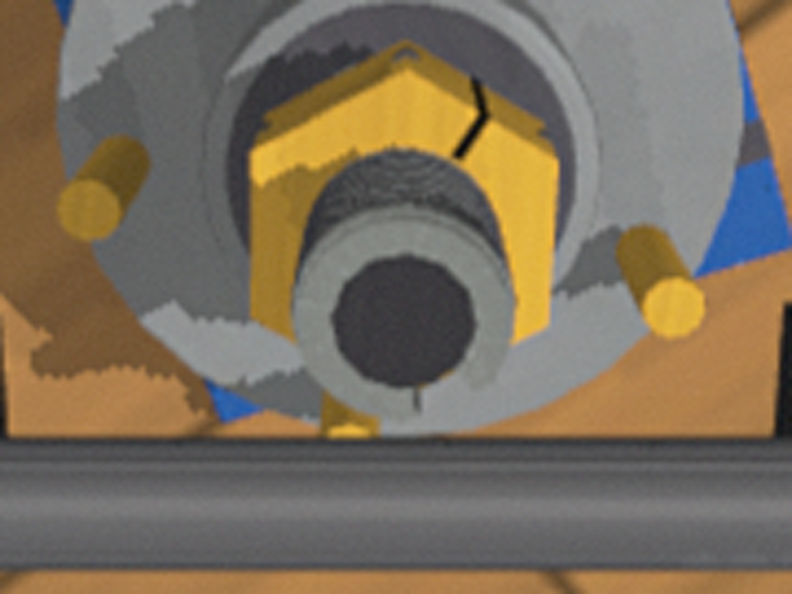

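```bash
python3 - <<'E'
from h import *
for n in ("w1","w2"):
    p=np.load(n+".npy",allow_pickle=True).item()
    g=p["color"].astype(np.float32)
    # rim circle fit: find core dark circle (r 9.5, z 171) centroid
    u0=proj(p,[493.4,160.2,171]);m=np.zeros(g.shape[:2],np.uint8);s=p["fx"]/(np.array(p["R"])@[493.4,160.2,171]+p["t"])[2]
    cv2.circle(m,tuple(int(round(a)) for a in u0),int(11.5*s),255,-1)
    d=((g.mean(2)<100)&(m>0)).astype(np.uint8);k,l,st,ce=cv2.connectedComponentsWithStats(d)
    i=1+np.argmax(st[1:,4]);c=back(p,*ce[i],171);print(n,"core",c,st[i],"exp diam px",19*s)
    A=np.deg2rad(np.arange(-50,31,4))
    for r in (11,12,13):
        pts=np.array([proj(p,[c[0]+r*np.cos(a),c[1]+r*np.sin(a),170]) for a in A],np.float32)
        v=cv2.remap(g,pts[None,:,0],pts[None,:,1],cv2.INTER_LINEAR)[0]
        print(r,[f"{int(np.rad2deg(a).round())}:{int(x[0])},{int(x[2])}" for a,x in zip(A,v)])
p=np.load("w2.npy",allow_pickle=True).item()
im=cv2.resize(p["color"][225:290,255:325,::-1],None,fx=8,fy=8,interpolation=cv2.INTER_CUBIC)
q=np.load("w1.npy",allow_pickle=True).item();u=proj(q,[493.4,160.2,168]).astype(int)
im2=cv2.resize(q["color"][u[1]-30:u[1]+35,u[0]-35:u[0]+35,::-1],None,fx=8,fy=8,interpolation=cv2.INTER_CUBIC)
o=np.hstack([im2,im]);o=cv2.convertScaleAbs(o,alpha=1.8,beta=-100);cv2.imwrite("pics/k.png",cv2.resize(o,None,fx=.7,fy=.7))
E
```

```text
w1 core [493.76311227 159.9164178  171.        ] [281 202  25  24 462] exp diam px 26.806995114482564
11 ['-50:234,233', '-46:239,237', '-42:229,228', '-38:224,225', '-34:225,223', '-30:207,133', '-26:228,64', '-22:230,58', '-18:229,63', '-14:229,61', '-10:231,60', '-6:232,60', '-2:233,63', '2:231,81', '6:223,148', '10:208,203', '14:212,213', '18:222,220', '22:230,229', '26:225,223', '30:205,202']
12 ['-50:213,213', '-46:224,224', '-42:221,221', '-38:219,219', '-34:228,232', '-30:207,145', '-26:228,64', '-22:227,62', '-18:230,65', '-14:230,71', '-10:224,85', '-6:226,74', '-2:232,60', '2:228,71', '6:223,137', '10:219,221', '14:214,213', '18:221,219', '22:219,218', '26:212,211', '30:199,196']
13 ['-50:196,197', '-46:202,201', '-42:206,206', '-38:221,221', '-34:225,226', '-30:199,162', '-26:203,103', '-22:191,112', '-18:183,124', '-14:176,133', '-10:168,133', '-6:179,125', '-2:185,123', '2:190,120', '6:216,177', '10:238,238', '14:229,228', '18:228,228', '22:217,218', '26:211,212', '30:195,196']
w2 core [493.79166235 160.22167222 171.        ] [268 237  33  34 779] exp diam px 33.5064132
[... 225 characters left out ...]
40', '10:134,132', '14:131,131', '18:133,132', '22:133,131', '26:132,133', '30:132,128']
12 ['-50:135,135', '-46:135,135', '-42:136,134', '-38:135,134', '-34:129,127', '-30:92,92', '-26:139,141', '-22:151,151', '-18:147,148', '-14:146,146', '-10:146,146', '-6:145,147', '-2:146,147', '2:146,148', '6:138,139', '10:134,133', '14:137,136', '18:136,134', '22:135,133', '26:131,130', '30:129,128']
13 ['-50:131,130', '-46:132,132', '-42:134,132', '-38:134,133', '-34:133,129', '-30:113,113', '-26:148,151', '-22:147,147', '-18:145,147', '-14:145,147', '-10:144,146', '-6:145,148', '-2:146,147', '2:145,146', '6:133,130', '10:133,131', '14:137,134', '18:135,134', '22:132,130', '26:131,130', '30:131,131']
```

View pics/k.png

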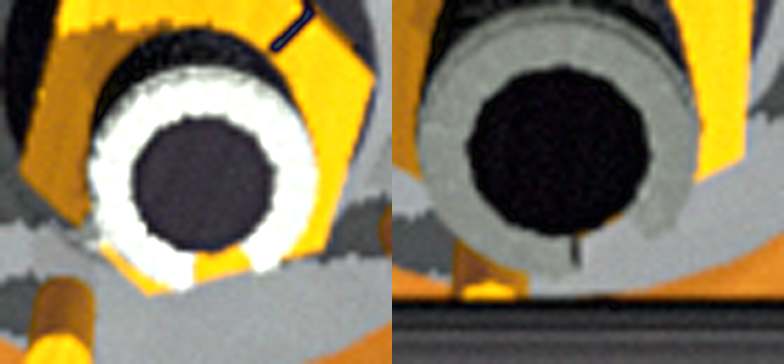

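Emit:
{"op": "step_arm", "data": {"deltas": [[0,0,15,0,0,0],[0,0,40,0,0,0],[0,0,62,0,0,0],[0,0,71,0,0,0],[0,0,71,0,0,0]]}}

```text
time: 3.73
tool_pos: [493.3, 159.1, 139.9]
tcp_rot: [-3.14, -0.002, 2.468]
contact_force: [-0.3, 0.6, -0.4]
grip_width: 91.7
```

Emit:
{"op": "step_arm", "data": {"deltas": [[0,0,0,0,0,0],[0,0,0,0,0,0],[0,0,0,0,0,0],[0,0,0,0,0,0],[0,0,0,0,0,0]], "fingers": 30}}

```text
time: 4.15
tool_pos: [494.2, 159.2, 141.5]
tcp_rot: [3.14, 0.001, 2.467]
contact_force: [0.7, 0.5, 0.3]
grip_width: 63.2
```

Emit:
{"op": "step_arm", "data": {"deltas": [[0,0,0,0,0,0],[0,0,0,0,0,0],[0,0,0,0,0,0],[0,0,0,0,0,0],[0,0,0,0,0,0]]}}

```text
time: 4.57
tool_pos: [494.5, 159.7, 141.1]
tcp_rot: [3.14, 0.001, 2.467]
contact_force: [2.7, 5.5, 2.4]
grip_width: 46.0
```

Emit:
{"op": "step_arm", "data": {"deltas": [[0,0.3,0,0,0,0.04],[0,0.3,0,0,0,0.12],[0,0.3,-0.1,0,0,0.2],[0,0.3,-0.2,0,0,0.29],[0,0.3,-0.2,0,0,0.37]]}}

```text
time: 4.98
tool_pos: [494.2, 159.5, 141.2]
tcp_rot: [3.141, 0.0, 2.093]
contact_force: [-0.5, 2.0, 3.4]
grip_width: 45.9
```

```bash
python3 - <<'E'
from h import *
o=bot.get_obs();print({k:np.round(v,3) for k,v in o.items()})
E
```

```text
{'time': np.float64(4.983), 'joint_positions': array([ 0.165,  0.449,  1.695, -0.   ,  0.998, -0.358]), 'dq': array([-0.002, -0.001, -0.   , -0.001,  0.002,  0.941]), 'tau': array([ -1.222, -43.059, -19.195,  -0.41 ,   0.271,  -0.983]), 'tool_pos': array([494.153, 159.49 , 141.217]), 'tcp_rot': array([3.141, 0.   , 2.093]), 'contact_force': array([-0.538,  2.016,  3.439]), 'moment': array([ 0.328, -0.01 ,  0.118]), 'grip_width': np.float64(45.866)}
```

Emit:
{"op": "step_arm", "data": {"deltas": [[0,0,0,0,0,0.09],[0,0,-0.1,0,0,0.18],[0,0,-0.2,0,0,0.27],[0,0,-0.3,0,0,0.36],[0,0,-0.3,0,0,0.45]]}}

```text
time: 5.4
tool_pos: [493.6, 159.4, 141.4]
tcp_rot: [-3.141, 0.0, 1.643]
contact_force: [-1.2, 1.2, 4.3]
grip_width: 45.6
```

Emit:
{"op": "step_arm", "data": {"deltas": [[0,0,0,0,0,0.09],[0,0,-0.1,0,0,0.18],[0,0,-0.2,0,0,0.27],[0,0,-0.3,0,0,0.36],[0,0,-0.3,0,0,0.45]]}}

```text
time: 5.82
tool_pos: [493.0, 159.5, 141.7]
tcp_rot: [-3.14, 0.001, 1.193]
contact_force: [-3.6, 2.9, 5.0]
grip_width: 45.8
```

Emit:
{"op": "step_arm", "data": {"deltas": [[0,0,0,0,0,0.09],[0,0,-0.1,0,0,0.18],[0,0,-0.2,0,0,0.27],[0,0,-0.3,0,0,0.36],[0,0,-0.3,0,0,0.45]]}}

```text
time: 6.23
tool_pos: [492.5, 159.9, 141.9]
tcp_rot: [-3.139, 0.002, 0.743]
contact_force: [-4.1, 3.6, 5.2]
grip_width: 45.9
```

Emit:
{"op": "step_arm", "data": {"deltas": [[0,0,0,0,0,0.1],[0,0,-0.1,0,0,0.21],[0,0,-0.2,0,0,0.32],[0,0,-0.2,0,0,0.41],[0,0,-0.2,0,0,0.436]]}}

```text
time: 6.65
tool_pos: [492.3, 160.4, 142.1]
tcp_rot: [-3.139, 0.003, 0.306]
contact_force: [-5.2, 5.6, 5.7]
grip_width: 46.1
```

Emit:
{"op": "step_arm", "data": {"deltas": [[0,0,0,0,0,0],[0,0,0,0,0,0]]}}

```text
time: 6.82
tool_pos: [492.3, 160.4, 142.1]
tcp_rot: [-3.139, 0.003, 0.311]
contact_force: [-4.7, 5.9, 5.8]
grip_width: 46.1
```

```bash
python3 - <<'E'
from h import *
o=bot.get_obs();print({k:np.round(v,3) for k,v in o.items()})
E
```

```text
{'time': np.float64(6.817), 'joint_positions': array([0.166, 0.447, 1.695, 0.003, 1.003, 1.424]), 'dq': array([-0.001,  0.   , -0.   ,  0.   ,  0.001, -0.005]), 'tau': array([ -3.891, -42.015, -21.211,  -1.993,  -1.418,   0.073]), 'tool_pos': array([492.306, 160.378, 142.137]), 'tcp_rot': array([-3.139e+00,  3.000e-03,  3.110e-01]), 'contact_force': array([-4.673,  5.862,  5.838]), 'moment': array([1.242, 1.127, 0.012]), 'grip_width': np.float64(46.056)}
```

Emit:
{"op": "step_arm", "data": {"deltas": [[0,0,0,0,0,0],[0,0,0,0,0,0],[0,0,0,0,0,0],[0,0,0,0,0,0],[0,0,0,0,0,0]], "fingers": 91}}

```text
time: 7.23
tool_pos: [494.1, 159.0, 141.9]
tcp_rot: [3.141, 0.0, 0.311]
contact_force: [-0.9, -1.1, -1.4]
grip_width: 74.4
```

Emit:
{"op": "step_arm", "data": {"deltas": [[0,0,-4,0,0,0],[0,0,-20,0,0,0],[0,0,-50,0,0,0],[0,0,-85,0,0,0],[0,0,-115,0,0,0]]}}

```text
time: 7.65
tool_pos: [494.0, 159.2, 259.1]
tcp_rot: [3.141, -0.0, 0.311]
contact_force: [0.4, 0.2, 0.3]
grip_width: 91.1
```

Emit:
{"op": "step_arm", "data": {"deltas": [[20,0,0,0,0,0],[35,0,0,0,0,0],[40,0,0,0,0,0],[40,0,0,0,0,0]]}}

```text
time: 7.98
tool_pos: [532.6, 171.6, 256.6]
tcp_rot: [-3.142, 0.001, 0.311]
contact_force: [-1.0, -0.9, 0.4]
grip_width: 90.8
```

```bash
python3 - <<'E'
from h import *
p=bot.capture("wrist");o=bot.get_obs();print(o["time"],o["tool_pos"],o["tcp_rot"])
u=proj(p,[493.6,160.4,138]);print(u,proj(p,[493.6,160.4,168]))
x,y=[int(np.clip(a,l,h)) for a,l,h in zip(u,(75,60),(485,360))]
save(p,"w3",(x-75,y-60,x+75,y+60),5)
np.save("w3.npy",p,allow_pickle=True)
print(x,y)
E
```

```text
8.0333 [531.77070205 171.4229184  256.39135038] [-3.14144912e+00  1.66194952e-03  3.10835753e-01]
[277.97242118 263.39986611] [277.59441592 279.84939223]
277 263
```

View pics/w3.png

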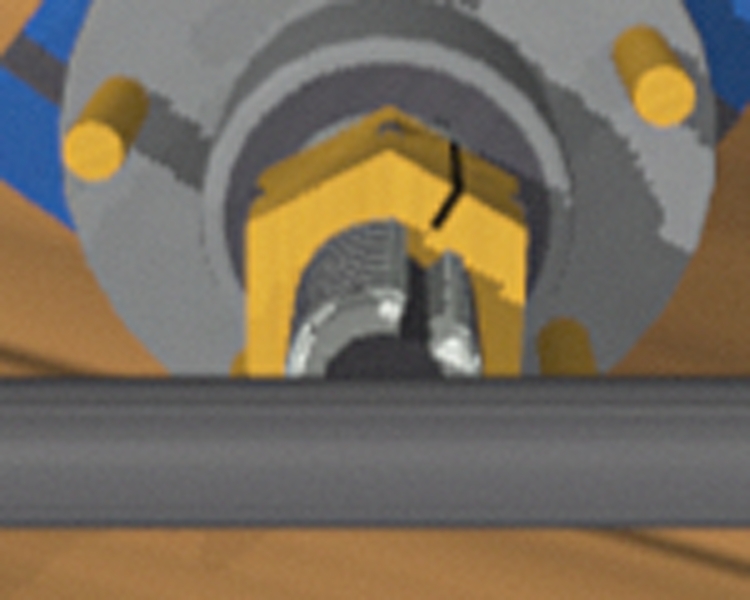

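```bash
python3 - <<'E'
from h import *
p=np.load("w3.npy",allow_pickle=True).item()
f=lambda x,y,z:back(p,202+(x-2)/5,203+(y-2)/5,z)
def ang(n,x,y,z,c):
    d=(f(x,y,z)-c);print(n,round(float(np.arctan2(d[1],d[0])),3),round(float(np.hypot(*d[:2])),1))
L,R=f(246,300,138),f(526,300,138);print("flats",L,R)
tc=np.array([493.6,160.4,0])
for nm,(x,y,z) in dict(li=(436,227,138),lo=(460,188,138),kl=(405,222,138),kr=(441,249,138),kl168=(403,318,168),kr168=(433,345,168),cTop=(390,150,138),cR=(526,229,138),cL=(246,221,138)).items(): ang(nm,x,y,z,tc)
d=f(460,188,138)-f(436,227,138);print("line dir",np.arctan2(d[1],d[0]))
for a in (-.26,-.21,-.16):
  w=np.array([np.cos(a),np.sin(a),0]);v=np.array([-w[1],w[0],0])
  for z,r in ((138,13.94),(168,13.94)):
    print(a,z,[(((proj(p,tc+r*w+s*4*v+[0,0,z])-[202,203])*5+2)).round() for s in (1,-1)])
  print("line",[(((proj(p,tc+r*w+[0,0,138])-[202,203])*5+2)).round() for r in (15,23)])
E
python3 - <<'E'
import cv2
im=cv2.imread("pics/w3.png")[90:380,240:540]
cv2.imwrite("pics/w3b.png",cv2.resize(im,None,fx=2,fy=2))
E
```

```text
flats [487.40274739 182.14709557 138.        ] [501.58773273 137.77383529 138.        ]
li -0.269 16.3
lo -0.25 24.1
kl 0.052 15.0
kr -0.475 13.8
kl168 0.008 11.5
kr168 -0.557 10.3
cTop 0.258 27.0
cR -0.75 27.2
cL 1.296 26.7
line dir -0.2093887324342518
-0.26 138 [array([407., 226.]), array([448., 250.])]
-0.26 168 [array([408., 300.]), array([454., 327.])]
line [array([431., 233.]), array([457., 194.])]
-0.21 138 [array([403., 225.]), array([445., 247.])]
-0.21 168 [array([403., 299.]), array([450., 324.])]
line [array([427., 231.]), array([451., 191.])]
-0.16 138 [array([398., 224.]), array([442., 244.])]
-0.16 168 [array([398., 298.]), array([447., 320.])]
line [array([423., 229.]), array([445., 188.])]
```

View pics/w3b.png

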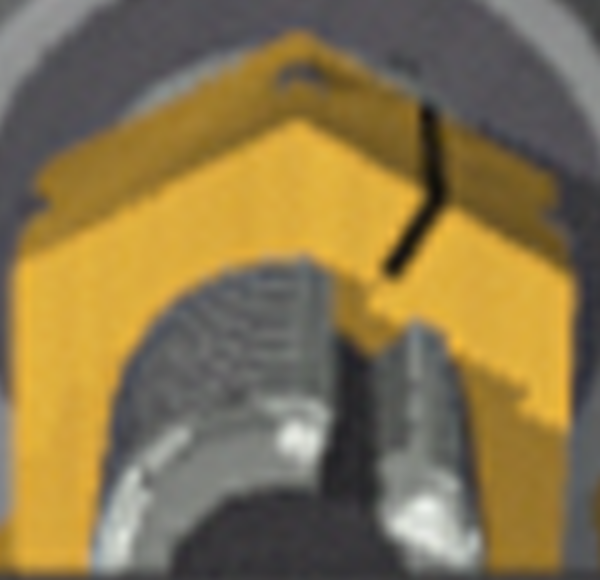

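Emit:
{"op": "step_arm", "data": {"deltas": [[-10,-1,5,0,0,0.1],[-24,-2,12,0,0,0.21],[-36,-3,20,0,0,0.32],[-43,-3.5,27,0,0,0.43],[-44.3,-3.5,30,0,0,0.511]]}}

```text
time: 8.45
tool_pos: [486.2, 160.8, 225.9]
tcp_rot: [3.14, 0.003, -0.206]
contact_force: [1.1, -0.2, 0.5]
grip_width: 91.0
```

Emit:
{"op": "step_arm", "data": {"deltas": [[0,0,0,0,0,0],[0,0,0,0,0,0]]}}

```text
time: 8.62
tool_pos: [488.3, 161.2, 227.0]
tcp_rot: [3.141, 0.001, -0.198]
contact_force: [0.4, -0.5, -0.6]
grip_width: 90.9
```

```bash
python3 - <<'E'
from h import *
p=bot.capture("wrist");o=bot.get_obs();print(o["time"],o["tool_pos"],o["tcp_rot"])
u=proj(p,[493.7,160.1,138]);print(u,proj(p,[493.7,160.1,168]))
x,y=[int(np.clip(a,l,h)) for a,l,h in zip(u,(50,45),(510,375))]
save(p,"w4",(x-50,y-45,x+50,y+40),8)
np.save("w4.npy",p,allow_pickle=True)
print(x,y)
E
```

```text
8.6667 [488.66338313 161.28159153 227.19583904] [-3.14158370e+00  1.58117444e-05 -1.97514743e-01]
[279.51910311 221.25252457] [279.30129157 234.96181698]
279 221
```

View pics/w4.png

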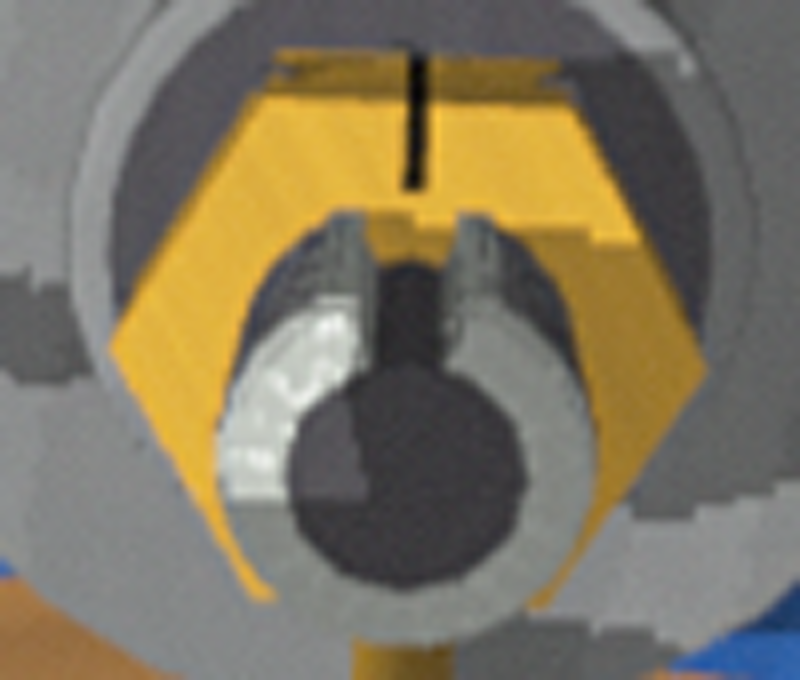

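Emit:
{"op": "step_arm", "data": {"deltas": [[6,17,-3,0,0,0],[18,51,-3,0,0,0],[30,85,-3,0,0,0],[42,119,-3,0,0,0],[54,153,-3,0,0,0]]}}

```text
time: 9.08
tool_pos: [511.6, -0.8, 230.4]
tcp_rot: [-3.142, -0.001, -0.197]
contact_force: [1.2, 0.3, 0.1]
grip_width: 91.1
```

Emit:
{"op": "step_arm", "data": {"deltas": [[12,34,0,0,0,0],[24,68,5,0,0,0],[36,100,15,0,0,0],[40,114,23,0,0,0],[40,114,23,0,0,0]]}}

```text
time: 9.5
tool_pos: [527.4, -121.7, 205.3]
tcp_rot: [3.142, 0.003, -0.203]
contact_force: [0.2, 0.6, -0.8]
grip_width: 91.1
```

Emit:
{"op": "step_arm", "data": {"deltas": [[0,0,0,0,0,0],[0,0,0,0,0,0]]}}

```text
time: 9.67
tool_pos: [527.9, -117.8, 207.3]
tcp_rot: [-3.141, 0.0, -0.199]
contact_force: [0.2, -0.4, 0.3]
grip_width: 90.9
```

```bash
python3 - <<'E'
from h import *
p=bot.capture("wrist");o=bot.get_obs();print(o["time"],o["tool_pos"],o["tcp_rot"],o["joint_positions"])
b=bot.boxes_of("ring_mid",p);print(b[:2])
x,y=[int(v) for v in b[0]["rect"][:2]] if b else proj(p,[535,-121,7]).astype(int)
x,y=int(np.clip(x,80,480)),int(np.clip(y,60,360))
save(p,"w5",(x-80,y-60,x+80,y+60),5)
np.save("w5.npy",p,allow_pickle=True)
print(x,y)
E
```

```text
9.7167 [ 528.00031275 -117.53088107  207.49757801] [-3.14111699e+00 -4.08183296e-04 -1.98228401e-01] [-3.61032322e-01  4.09591413e-01  1.54917453e+00  5.78603487e-04
  1.18250108e+00  1.40777333e+00]
[{'rect': [285.8, 187.8, 57.8, 51.5], 'p': 0.69}]
285 187
```

View pics/w5.png

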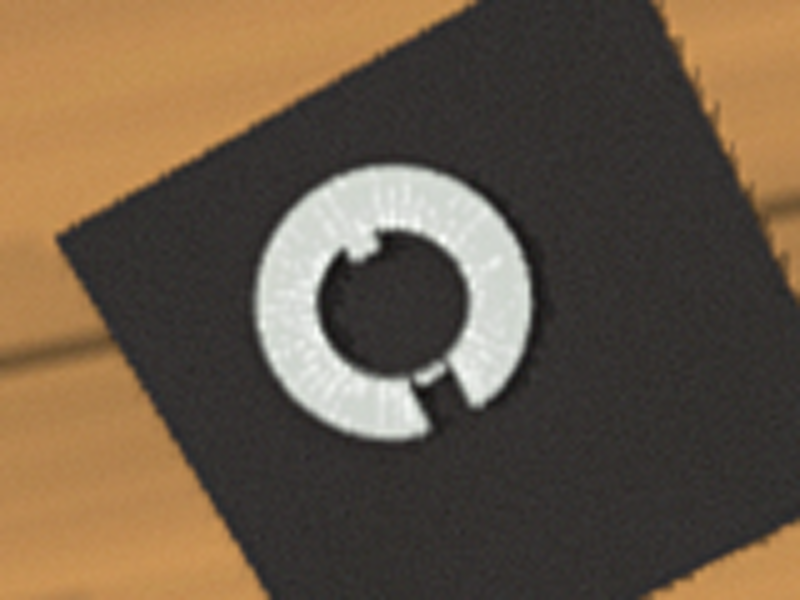

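```bash
python3 - <<'E'
from h import *
from scipy.optimize import least_squares
p=np.load("w5.npy",allow_pickle=True).item()
g=p["color"].mean(2).astype(np.uint8);m=np.zeros_like(g);m[127:247,205:365]=(g[127:247,205:365]>125)&(np.ptp(p["color"][127:247,205:365].astype(int),axis=2)<40)
k,l,st,ce=cv2.connectedComponentsWithStats(m);i=l[187,270] or 1+np.argmax([s[4] if 0<s[0] else 0 for s in st[1:]]);print(st[i],ce[i])
# fit model at z=10: rasterised ring vs mask
s=6;ys,xs=np.mgrid[150:225:1/2,245:330:1/2]
W=np.array([back(p,a,b,10)[:2] for a,b in zip(xs.ravel(),ys.ravel())])
I=cv2.remap(g.astype(np.float32),xs.astype(np.float32),ys.astype(np.float32),cv2.INTER_LINEAR).ravel()
ref=(np.clip((I-50)/160,0,1))
def sg(d):return 1/(1+np.exp(-d/0.25))
def mod(q):
    x,y=W[:,0]-q[0],W[:,1]-q[1];c,sn=np.cos(q[2]),np.sin(q[2]);u,v=c*x+sn*y,-sn*x+c*y;r=np.hypot(x,y)
    ring=sg(28-r)*sg(r-16);ton=sg(u-12)*sg(3-abs(v))*sg(16.3-r);no=sg(-u-18)*sg(5-abs(v))
    return np.maximum(ring*(1-no),ton)
best=None
for a0 in (.2,.4):
    r=least_squares(lambda q:mod(q)-ref,[529,-117,a0],x_scale=[1,1,.05],diff_step=1e-4)
    print(r.x,r.cost)
E
```

```text
[ 256  160   55   55 1582] [282.31036662 185.42920354]
[ 5.36880976e+02 -1.22685912e+02  2.73052895e-01] 81.24321489619263
[ 5.36875583e+02 -1.22685185e+02  2.74288724e-01] 81.22758757132769
```

Emit:
{"op": "step_arm", "data": {"deltas": [[3,1,15,0,0,-0.1],[6,2,45,0,0,-0.21],[9,3,80,0,0,-0.32],[9.7,3.2,115,0,0,-0.42],[9.7,3.2,140,0,0,-0.472]]}}

```text
time: 10.18
tool_pos: [536.3, -122.4, 65.1]
tcp_rot: [-3.141, 0.001, 0.279]
contact_force: [-0.2, 0.6, -0.7]
grip_width: 91.1
```

Emit:
{"op": "step_arm", "data": {"deltas": [[0,0,12,0,0,0],[0,0,24,0,0,0],[0,0,32,0,0,0],[0,0,36,0,0,0],[0,0,37,0,0,0]]}}

```text
time: 10.6
tool_pos: [536.9, -123.3, 29.9]
tcp_rot: [-3.141, 0.0, 0.273]
contact_force: [-0.0, -0.2, 0.8]
grip_width: 91.0
```

Emit:
{"op": "step_arm", "data": {"deltas": [[0,0,0,0,0,0],[0,0,0,0,0,0]]}}

```text
time: 10.77
tool_pos: [537.3, -124.0, 30.9]
tcp_rot: [3.141, -0.001, 0.272]
contact_force: [-0.7, 1.4, -0.0]
grip_width: 90.5
```

```bash
python3 - <<'E'
from h import *
o=bot.get_obs();print({k:np.round(v,3) for k,v in o.items()})
E
```

```text
{'time': np.float64(10.767), 'joint_positions': array([-0.366,  0.656,  1.696,  0.   ,  0.789,  0.933]), 'dq': array([-0.004, -0.002,  0.001, -0.001, -0.001,  0.001]), 'tau': array([ 9.5000e-02, -5.0157e+01, -1.6468e+01,  5.9000e-02, -4.2000e-02,
        0.0000e+00]), 'tool_pos': array([ 537.332, -124.009,   30.866]), 'tcp_rot': array([ 3.141e+00, -1.000e-03,  2.720e-01]), 'contact_force': array([-0.695,  1.363, -0.01 ]), 'moment': array([-0.02 ,  0.173,  0.036]), 'grip_width': np.float64(90.543)}
```

Emit:
{"op": "step_arm", "data": {"deltas": [[0,0,0,0,0,0],[0,0,0,0,0,0],[0,0,0,0,0,0],[0,0,0,0,0,0],[0,0,0,0,0,0]], "fingers": 40}}

```text
time: 11.18
tool_pos: [536.8, -124.1, 30.2]
tcp_rot: [3.142, -0.0, 0.272]
contact_force: [-0.1, 0.7, -0.3]
grip_width: 62.3
```

Emit:
{"op": "step_arm", "data": {"deltas": [[0,0,0,0,0,0],[0,0,0,0,0,0],[0,0,0,0,0,0]]}}

```text
time: 11.43
tool_pos: [536.8, -124.0, 30.0]
tcp_rot: [-3.141, 0.0, 0.272]
contact_force: [-0.6, 0.6, 0.6]
grip_width: 54.9
```

Emit:
{"op": "step_arm", "data": {"deltas": [[0,0,-10,0,0,0],[0,0,-40,0,0,0],[0,0,-80,0,0,0],[0,0,-120,0,0,0],[0,0,-155,0,0,0]]}}

```text
time: 11.85
tool_pos: [536.7, -124.0, 188.0]
tcp_rot: [3.141, -0.001, 0.272]
contact_force: [1.8, -0.2, -0.4]
grip_width: 55.1
```

Emit:
{"op": "step_arm", "data": {"deltas": [[0,0,-25,0,0,0.1],[0,0,-40,0,0,0.21],[0,0,-45,0,0,0.32],[0,0,-45,0,0,0.43],[0,0,-45,0,0,0.477]]}}

```text
time: 12.27
tool_pos: [536.8, -124.1, 231.4]
tcp_rot: [3.141, -0.002, -0.211]
contact_force: [0.4, -0.3, -1.5]
grip_width: 55.1
```

```bash
python3 - <<'E'
from h import *
o=bot.get_obs();print({k:np.round(v,3) for k,v in o.items() if k in("time","tool_pos","tcp_rot","grip_width","contact_force","moment")})
p=bot.capture("wrist");np.save("w6.npy",p,allow_pickle=True)
c=o["tool_pos"];u=proj(p,[c[0],c[1],c[2]-22]);print(u)
x,y=[int(np.clip(a,l,h)) for a,l,h in zip(u,(80,60),(480,360))]
print(x,y);save(p,"w6",(x-80,y-60,x+80,y+60),5)
E
```

```text
{'time': np.float64(12.267), 'tool_pos': array([ 536.765, -124.058,  231.411]), 'tcp_rot': array([ 3.141e+00, -2.000e-03, -2.110e-01]), 'contact_force': array([ 0.415, -0.312, -1.485]), 'moment': array([0.031, 0.208, 0.052]), 'grip_width': np.float64(55.066)}
[278.96673685 268.59525842]
278 268
```

View pics/w6.png

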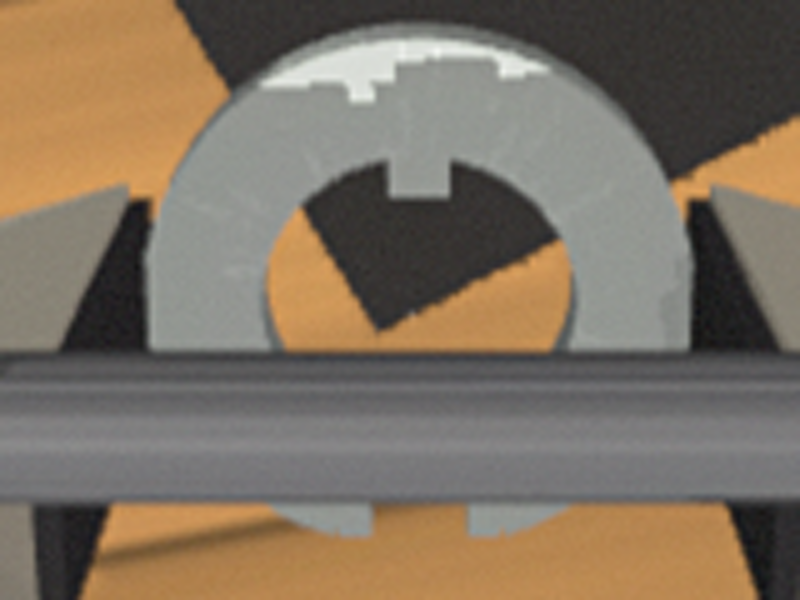

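```bash
python3 - <<'E'
from h import *
p=np.load("w6.npy",allow_pickle=True).item();o=bot.get_obs();c=o["tool_pos"];yw=-.204
f=lambda x,y:back(p,198+(x-2)/5,208+(y-2)/5,c[2]-20.2)-[536.8,-124.0,0]
for n,x,y in [("tongue tip r12",419.5,199),("outer r28",420,33),("flatL",149,300),("flatR",690,300),("boreL",268,280),("boreR",574,280),("notchL end",372,537),("notchR end",470,537)]:
    d=f(x,y);print(n,"tx",round(d[0]*np.cos(yw)+d[1]*np.sin(yw),1),"ty",round(d[0]*np.sin(yw)-d[1]*np.cos(yw),1))
print(o["joint_positions"])
E
```

```text
tongue tip r12 tx 12.1 ty 1.5
outer r28 tx 29.3 ty 1.6
flatL tx 1.4 ty -26.2
flatR tx 0.9 ty 29.0
boreL tx 3.5 ty -14.0
boreR tx 3.2 ty 17.1
notchL end tx -26.1 ty -3.9
notchR end tx -26.2 ty 6.5
[-3.66300985e-01  4.05465157e-01  1.48657949e+00  3.57188360e-05
  1.24857419e+00  1.41539487e+00]
```

Emit:
{"op": "step_arm", "data": {"deltas": [[-6,-16,0,0,0,0],[-18,-48,0,0,0,0],[-31,-83,0,0,0,0],[-44,-118,0,0,0,0],[-57,-153,0,0,0,0]]}}

```text
time: 12.73
tool_pos: [511.4, 38.7, 230.4]
tcp_rot: [-3.141, -0.0, -0.205]
contact_force: [0.8, 0.3, -0.2]
grip_width: 55.1
```

Emit:
{"op": "step_arm", "data": {"deltas": [[-13,-35,0,0,0,0],[-26,-70,0,0,0,0],[-37,-100,0,0,0,0],[-42,-114,5,0,0,0],[-43,-116.5,14,0,0,0]]}}

```text
time: 13.15
tool_pos: [493.5, 163.1, 217.1]
tcp_rot: [-3.14, -0.002, -0.2]
contact_force: [0.3, -0.1, -1.0]
grip_width: 55.3
```

Emit:
{"op": "step_arm", "data": {"deltas": [[0,0,8,0,0,0],[0,0,13,0,0,0],[0,0,13,0,0,0],[0,0,13,0,0,0]]}}

```text
time: 13.48
tool_pos: [493.9, 159.0, 202.6]
tcp_rot: [3.141, 0.001, -0.207]
contact_force: [-0.7, 0.3, -0.3]
grip_width: 55.4
```

```bash
python3 - <<'E'
from h import *
o=bot.get_obs();print({k:np.round(v,3) for k,v in o.items() if k in("time","tool_pos","tcp_rot","grip_width","contact_force","moment")})
p=bot.capture("wrist");np.save("w7.npy",p,allow_pickle=True)
save(p,"w7",(223,213,333,288),7)
E
```

```text
{'time': np.float64(13.483), 'tool_pos': array([493.898, 158.994, 202.613]), 'tcp_rot': array([ 3.141e+00,  1.000e-03, -2.070e-01]), 'contact_force': array([-0.695,  0.264, -0.286]), 'moment': array([-0.068,  0.224, -0.009]), 'grip_width': np.float64(55.398)}
```

View pics/w7.png

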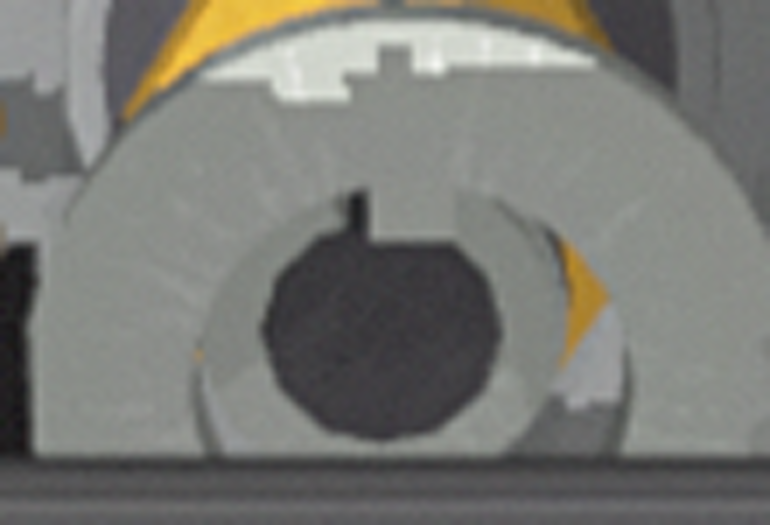

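```bash
python3 - <<'E'
from h import *
p=np.load("w7.npy",allow_pickle=True).item();yw=-.205
c0=np.array([493.9,159.0]);C=np.array([[np.cos(yw),np.sin(yw)],[np.sin(yw),-np.cos(yw)]])
f=lambda x,y,z:(C@(back(p,223+(x-3)/7,213+(y-3)/7,z)[:2]-c0)).round(2)
zt=202.6-20.2
print("tongue tip",f(413,241,zt),"boreL",f(205,330,zt),"boreR",f(612,300,zt),"bore top near tongue",f(360,190,zt),"outer top",f(395,17,zt))
g=p["color"].mean(2);m=(g<85).astype(np.uint8);m[:246]*=1;k,l,st,ce=cv2.connectedComponentsWithStats(m);i=l[213+337//7,223+381//7];print(st[i],ce[i])
for n,x,y in [("L",262,325),("R",501,328),("B",383,440),("centroid",381,337)]:print(n,f(x,y,171))
E
```

```text
tongue tip [12.45  1.39] boreL [  5.66 -13.64] boreR [ 7.88 15.69] bore top near tongue [16.32 -2.36] outer top [29.04  0.18]
[260 240  35  36 797] [276.8770389  259.98243413]
L [  1.19 -10.32]
R [0.88 8.2 ]
B [-8.57 -1.  ]
centroid [ 0.15 -1.11]
```

Emit:
{"op": "step_arm", "data": {"deltas": [[0,-1.5,0,0,0,0],[0,-2.3,0,0,0,0],[0,-2.3,2,0,0,0],[0,-2.3,4,0,0,0],[0,-2.3,4,0,0,0]]}}

```text
time: 13.95
tool_pos: [494.0, 162.4, 198.6]
tcp_rot: [3.141, 0.001, -0.205]
contact_force: [-0.7, 0.8, -1.8]
grip_width: 54.9
```

Emit:
{"op": "step_arm", "data": {"deltas": [[0,0,1,0,0,0],[0,0,2,0,0,0],[0,0,3,0,0,0],[0,0,4,0,0,0],[0,0,5,0,0,0]]}}

```text
time: 14.37
tool_pos: [494.2, 162.4, 193.9]
tcp_rot: [3.142, -0.0, -0.205]
contact_force: [0.1, -0.6, -0.7]
grip_width: 55.4
```

Emit:
{"op": "step_arm", "data": {"deltas": [[0,0,1,0,0,0],[0,0,2,0,0,0],[0,0,3,0,0,0],[0,0,3,0,0,0]]}}

```text
time: 14.7
tool_pos: [494.2, 162.3, 190.8]
tcp_rot: [3.141, 0.0, -0.205]
contact_force: [0.1, -0.2, -0.8]
grip_width: 55.8
```

```bash
python3 - <<'E'
from h import *
o=bot.get_obs();print({k:np.round(v,3) for k,v in o.items() if k in("time","tool_pos","tcp_rot","grip_width","contact_force","moment")})
E
```

```text
{'time': np.float64(14.7), 'tool_pos': array([494.185, 162.335, 190.804]), 'tcp_rot': array([ 3.141,  0.   , -0.205]), 'contact_force': array([ 0.091, -0.189, -0.815]), 'moment': array([-0.173,  0.13 , -0.005]), 'grip_width': np.float64(55.753)}
```

Emit:
{"op": "step_arm", "data": {"deltas": [[0,0,2,0,0,0],[0,0,4,0,0,0],[0,0,6,0,0,0],[0,0,8,0,0,0],[0,0,8,0,0,0]]}}

```text
time: 15.12
tool_pos: [494.0, 162.4, 182.5]
tcp_rot: [3.141, 0.001, -0.205]
contact_force: [0.4, -1.6, -1.5]
grip_width: 55.4
```

```bash
python3 - <<'E'
from h import *
o=bot.get_obs();print({k:np.round(v,3) for k,v in o.items() if k in("time","tool_pos","tcp_rot","grip_width","contact_force","moment")})
p=bot.capture("wrist");np.save("w8.npy",p,allow_pickle=True)
save(p,"w8",(223,213,333,288),7)
E
```

```text
{'time': np.float64(15.117), 'tool_pos': array([494.04 , 162.359, 182.488]), 'tcp_rot': array([ 3.141e+00,  1.000e-03, -2.050e-01]), 'contact_force': array([ 0.369, -1.596, -1.507]), 'moment': array([-0.197,  0.148,  0.011]), 'grip_width': np.float64(55.416)}
```

View pics/w8.png

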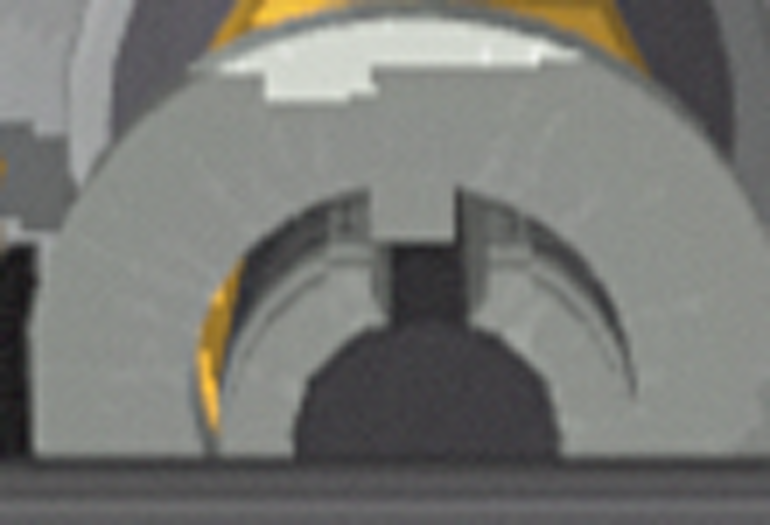

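Emit:
{"op": "step_arm", "data": {"deltas": [[0,0.6,0,0,0,0],[0,1,0,0,0,0],[0,1,2,0,0,0],[0,1,4,0,0,0],[0,1,6,0,0,0]]}}

```text
time: 15.58
tool_pos: [494.1, 161.5, 176.9]
tcp_rot: [-3.141, -0.0, -0.205]
contact_force: [0.4, -0.0, -0.2]
grip_width: 55.1
```

Emit:
{"op": "step_arm", "data": {"deltas": [[0,0,1.5,0,0,0],[0,0,3,0,0,0],[0,0,4.5,0,0,0],[0,0,6,0,0,0],[0,0,6,0,0,0]]}}

```text
time: 16.0
tool_pos: [493.9, 161.4, 170.7]
tcp_rot: [3.141, 0.001, -0.205]
contact_force: [0.1, -0.6, -0.9]
grip_width: 54.9
```

Emit:
{"op": "step_arm", "data": {"deltas": [[0,0,1,0,0,0],[0,0,2,0,0,0],[0,0,3,0,0,0],[0,0,3,0,0,0]]}}

```text
time: 16.33
tool_pos: [494.0, 161.4, 167.8]
tcp_rot: [3.142, 0.0, -0.205]
contact_force: [0.4, -0.1, -0.4]
grip_width: 55.1
```

```bash
python3 - <<'E'
from h import *
o=bot.get_obs();print({k:np.round(v,3) for k,v in o.items() if k in("time","tool_pos","tcp_rot","grip_width","contact_force","moment")})
E
```

```text
{'time': np.float64(16.333), 'tool_pos': array([493.965, 161.44 , 167.843]), 'tcp_rot': array([ 3.142,  0.   , -0.205]), 'contact_force': array([ 0.409, -0.133, -0.363]), 'moment': array([-0.029,  0.179, -0.002]), 'grip_width': np.float64(55.055)}
```

Emit:
{"op": "step_arm", "data": {"deltas": [[0,0,0.7,0,0,0],[0,0,1.4,0,0,0],[0,0,2,0,0,0],[0,0,2.5,0,0,0],[0,0,2.5,0,0,0]]}}

```text
time: 16.75
tool_pos: [494.0, 161.4, 165.4]
tcp_rot: [-3.142, 0.0, -0.205]
contact_force: [-0.1, -0.4, -0.8]
grip_width: 54.9
```

Emit:
{"op": "step_arm", "data": {"deltas": [[0,0,0.4,0,0,0],[0,0,0.8,0,0,0],[0,0,1,0,0,0],[0,0,1,0,0,0]]}}

```text
time: 17.08
tool_pos: [494.0, 161.4, 164.5]
tcp_rot: [-3.142, 0.0, -0.205]
contact_force: [0.2, -0.2, -0.6]
grip_width: 55.3
```

Emit:
{"op": "step_arm", "data": {"deltas": [[0,0,0.4,0,0,0],[0,0,0.8,0,0,0],[0,0,1,0,0,0],[0,0,1,0,0,0]]}}

```text
time: 17.42
tool_pos: [494.2, 161.5, 163.8]
tcp_rot: [-3.141, -0.0, -0.205]
contact_force: [-0.2, 0.6, 1.4]
grip_width: 55.0
```

Emit:
{"op": "step_arm", "data": {"deltas": [[0,0,0.3,0,0,0],[0,0,0.5,0,0,0],[0,0,0.5,0,0,0]]}}

```text
time: 17.67
tool_pos: [494.3, 161.5, 163.7]
tcp_rot: [-3.141, -0.001, -0.205]
contact_force: [-1.7, -0.8, 5.3]
grip_width: 55.2
```

```bash
python3 - <<'E'
from h import *
o=bot.get_obs();print({k:np.round(v,3) for k,v in o.items() if k in("time","tool_pos","tcp_rot","grip_width","contact_force","moment")})
E
```

```text
{'time': np.float64(17.667), 'tool_pos': array([494.31 , 161.486, 163.678]), 'tcp_rot': array([-3.141e+00, -1.000e-03, -2.050e-01]), 'contact_force': array([-1.673, -0.807,  5.303]), 'moment': array([-0.049,  0.392, -0.063]), 'grip_width': np.float64(55.201)}
```

Seated firmly at the expected height (163.7 mm against 164.2 mm). Release, rise and check.

Emit:
{"op": "step_arm", "data": {"deltas": [[0,0,-0.3,0,0,0],[0,0,-0.3,0,0,0],[0,0,-0.3,0,0,0],[0,0,-0.3,0,0,0],[0,0,-0.3,0,0,0]], "fingers": 85}}

```text
time: 18.08
tool_pos: [494.0, 161.4, 163.2]
tcp_rot: [3.142, 0.0, -0.205]
contact_force: [-0.5, 0.5, -0.1]
grip_width: 82.7
```

Emit:
{"op": "step_arm", "data": {"deltas": [[0,0,0,0,0,0],[0,0,0,0,0,0],[0,0,-5,0,0,0],[0,0,-18,0,0,0],[0,0,-40,0,0,0]]}}

```text
time: 18.5
tool_pos: [492.9, 161.2, 202.3]
tcp_rot: [3.14, 0.004, -0.205]
contact_force: [0.5, 0.5, -0.4]
grip_width: 84.9
```

Emit:
{"op": "step_arm", "data": {"deltas": [[0,0,-30,0,0,0],[-8,0,-45,0,0,0],[-10,0,-48,0,0,0],[-10,0,-48,0,0,0],[-10,0,-48,0,0,0]]}}

```text
time: 18.92
tool_pos: [483.9, 163.4, 250.7]
tcp_rot: [3.141, 0.001, -0.205]
contact_force: [-0.4, -0.3, 1.0]
grip_width: 85.0
```

```bash
python3 - <<'E'
from h import *
o=bot.get_obs();print({k:np.round(v,3) for k,v in o.items() if k in("time","tool_pos","tcp_rot","grip_width","contact_force")})
p=bot.capture("wrist");np.save("w9.npy",p,allow_pickle=True)
u=proj(p,[494,161,140]).astype(int);a=p["color"][u[1]-42:u[1]+48,u[0]-45:u[0]+45,::-1]
s=bot.capture("side");v=proj(s,[494,161,130]).astype(int);b=s["color"][v[1]-30:v[1]+30,v[0]-20:v[0]+20,::-1]
r=lambda i,h:cv2.resize(i,(int(i.shape[1]*h/i.shape[0]),h),interpolation=cv2.INTER_CUBIC)
t=np.hstack([r(a,480),r(b,480)]);print(t.shape,u,v);cv2.imwrite("pics/w9.png",t)
E
```

```text
{'time': np.float64(18.917), 'tool_pos': array([483.907, 163.427, 250.694]), 'tcp_rot': array([ 3.141e+00,  1.000e-03, -2.050e-01]), 'contact_force': array([-0.396, -0.345,  0.995]), 'grip_width': np.float64(84.997)}
(480, 800, 3) [280 207] [201 196]
```

View pics/w9.png

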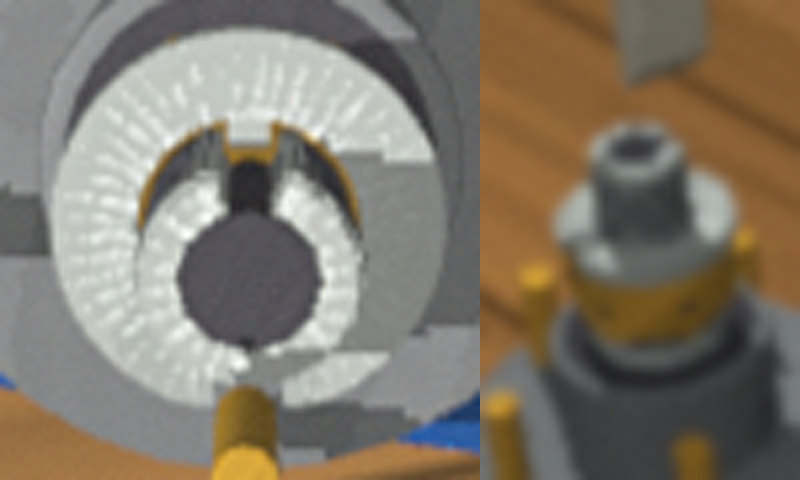

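```bash
python3 -c "
from plant import bot
print(bot.close_job())"
```

```text
the job is handed in; nothing more can be done
None
```

The nut is backed off to its mark and the lock ring is on the spindle, lying flat on the nut. I handed the job in at about 19 s of the 72 s allowed.

- **Nut:** I turned it clockwise about 2.16 rad in one grip, then let go. In the picture afterwards its line pointed within about 1 to 2 degrees of the middle of the keyway. My separate estimates of the keyway direction differed by up to about 0.05 rad, so I cannot say it closer than that.
- **Ring:** I took it from the mat by its flats and lowered it with the tongue over the keyway. On the first alignment the ring ended about 1 mm off centre, because the arm had not yet settled when I measured. I saw this in the next picture and corrected it before going further down.
- **Seating:** The ring met no resistance at the shoulder or at the pin. Contact came only at the expected home height (the tool at 163.7 mm against 164.2 mm expected), with about 5 N.
- **Last checks:** The final pictures show the tongue centred in the keyway and the ring flat on the nut. The pin in the notch was not visible; I infer it from the height, as the ring would stand 6 mm higher on the pin. I did not touch the other parts, but I took no final picture of the whole bench to confirm they had not moved.

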